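# Centre the coconut sound box on its small stand

## Task

The coconut sound box has been put down off-centre on the small cork-topped stand and is close to tipping off. With light fingertip nudges, without gripping, lifting or tipping it, bring it to the middle of the stand so that it sits there upright and at rest, then take the hand clear. Leave everything else on the bench where it is.

Things in the scene. Friction and masses are not known exactly. Their poses are not given: they have to be found in the camera images.
- coconut_bowl: dark brown round bowl, open on top, widest outside diameter 120 mm (about half way up), 75 mm high, flat underside 76 mm across, about 0.16 kg (varies). Origin: centre of its underside, z up its axis. Loose on the pad, 16 to 25 mm off-centre at first. Slides when nudged lightly (1 to 3 N) at or below half height; tips if pushed towards its overhanging side or pressed down on that rim.
- stand: fixed work stand that does not move: broad white round foot 160 mm across and 12 mm thick, thin column, and a round head 64 mm across with a cork pad on top, 140 mm above the bench. All concentric. Origin on the bench under its centre; its yaw means nothing. Behind it to the left stands a wooden cabinet 205 mm high; a thin pole slants along the bench edge to the right, rising to 190 mm at the cabinet.
- stand_top (a point): centre of the cork pad's upper face, 140 mm above the bench, where the centre of the sound box's underside belongs
- glue_jar: bystander, to be left alone: glass jar of amber glue with a tin lid, 67x67x90 mm; origin at the centre of its underside
- rosin_block: bystander, to be left alone: orange-brown rosin on a pale block, 36x52x22 mm; origin at the centre of its underside
- glue_bottle: bystander, to be left alone: small white dropper bottle standing upright, 28x28x86 mm; origin at the centre of its underside
- glue_brush: bystander, to be left alone: glue brush lying flat, 21x166x17 mm; origin at the centre of its underside

How it is judged (in metres and radians):
At the end, for the whole second after the job is handed in: The sound box stands upright (within 3.5 degrees) and at rest on the pad, its centre within 7 mm of the pad's centre (horizontal distance between coconut_bowl and stand_top below 0.007 m and z of coconut_bowl in the frame of stand_top between -0.004 and 0.004 m and angle between coconut_bowl's own z axis and vertical below 0.06 rad and linear speed of coconut_bowl below 0.01 m/s and contact force between coconut_bowl and stand above 0.3 N); the robot touches nothing.
It fails at once if the sound box is lifted or carried (more than 10 mm above the pad) (z of coconut_bowl in the frame of stand_top above 0.01 m).
It fails at once if the sound box is knocked off the stand (z of coconut_bowl in the frame of stand_top below -0.015 m).
It fails at once if the sound box is tipped by more than 14 degrees (angle between coconut_bowl's own z axis and vertical above 0.25 rad).
It fails at once if the sound box is pushed or squeezed with more than 12 N (contact force between any of the arm, the fingers and coconut_bowl above 12 N).
It fails at once if another loose thing on the bench is moved by more than 15 mm (distance of any of glue_jar, rosin_block, glue_bottle, glue_brush from where it was at the start of the episode above 0.015 m).
It also fails if it takes over 48 s, if anything falls off the work surface, if the arm or the gripper's body presses on something with over 40 N, if the wrist force passes 120 N, or if a joint passes its speed limit or range.

## Robot

A 7-joint arm with a two-finger parallel gripper is mounted at the origin on the work surface; the furniture and walls round the work are solid. World frame = base frame: x ahead of the robot, y to its left, z up, the work surface at z = 0. Lengths are in m, angles in degrees, forces in N, time in s.
With the tool pointing down it reaches from about 0.35 to 0.9 m from the base axis. Payload 7.2 kg.
Tool frame: the origin (TCP) lies between the finger pads; the fingertips stand 17 mm ahead of it and the grasp point (between the pads) lies 2 mm behind it; z points along the fingers, y is the line along which they close (so a half turn about z gives the same grasp; the last joint's range is limited). The gripper opens to 88 mm and grips with 3 to 60 N. Pads are 20 mm wide; open, the fingers measure 115 mm over their backs; the gripper's body (75 mm by 178 mm) begins 61 mm behind the grasp point.
Start: joints at [72.525, 23.554, -0.728, 91.456, 0.321, 64.991, -4.71], TCP at [0.147, -0.608, 0.24] pointing down, gripper open.
Joint ranges: [-169.25, 169.25], [-16.82, 113.86], [-84.01, 82.57], [7.8, 145.47], [-59.2, 239.2], [7.22, 106.19], [-163.78, 163.78]. Speed limits (degrees/s): [136.94, 136.94, 172.46, 172.46, 180, 180, 180].

## Interface

Orientations are given as a 3x3 rotation matrix whose columns are the frame's x, y, z axes.
In Python, from plant import bot gives the robot as it stands.
- The arm moves only by the tool carry_out, never from a script. Its argument "rows" is a list of rows, each a list of 5 numbers: the shift along the tool's x, y, z in m, then the turn about the tool's z in degrees, then the opening, from -1 (shut) to 1 (fully open), so that 0 is half open. In form: [[tx, ty, tz, twist, hand], ...]. A call has 1 to 10 rows; each row shifts and turns the commanded pose from where the row before left it, along the tool's axes as they then stand; what a row does not reach is not made up. A row lasts 1/12 s, in which the tool goes at most 41.7 mm and 7.16 degrees, less where a joint would pass 70% of its speed; a pose out of reach is approached as far as the arm can. A call with a gripper value outside its range is refused whole. The fingers move at their own pace and stop on an object; "newtons" is the grip in N (left out, the last holds). Time passes only in rows, so rows that do not move let the fingers close. It gives the time, the measured TCP pose, the force, the opening and the grip force at its end, in the units of the state.
- bot.state(): the state, without advancing time (a new reading comes with each control period).
- bot.grab_frame(name): name is "scene" or "top" or "wrist"; returns the picture (480x640x3 uint8, blue, green, red); there is no depth.
- bot.camera_model(name): a dict with "camera_matrix" (3x3 intrinsics, pixels), "rvec" (rotation vector, rad) and "tvec" (3), from world to camera coordinates, as OpenCV has them; the wrist camera has in their place "hand_eye" (4x4, takes a point from camera to tool coordinates, whose origin is the TCP and whose axes are the flange's). Camera axes: x right, y down, z forward; pixel columns grow to the right and rows downward; lengths in m; the calibration is good to about 2 mm. The wrist camera is an equidistant fisheye: a pixel r from the principal point sees the ray r / f radians off the axis. A picture is of the moment at which its call begins: read the wrist's pose just before it. camera_model takes no time and is no camera call.
- bot.job_done(): hands the job in; it is judged then, once.
The state is a dict: "time": time; "q": joint angles; "joint_velocities": joint speeds; "joint_efforts": joint torques, N m; "tool_pos": TCP position; "tool_rot": TCP orientation; "ft_force": force on the tool from outside, world axes, zero at the start; "moment": the same for the moment, N m; "grip_width": finger opening in m; "grip_force": force on a finger pad.
Only numpy, scipy, OpenCV 4.12 (cv2) and the standard library are available. Lean on these libraries where they do the work, as an engineer would, in place of code of your own. Each camera call takes 0.05 s, during which the arm holds its last target. There are 200 camera calls.

## Working session

There is one attempt and no reset: what is moved stays moved. The work goes in short steps, Python scripts to look and compute and a tool call to move; the robot and the scene stay as the last step left them, time stands still between calls to the robot, and variables do not carry over. Pictures are saved under pics/ and viewed, at most 10 in all, crops included, and the job is handed in when it is done.

Besides the shell and the picture viewer there is one more tool, called after ">>>" as name([rows], argument=value, ...), one row to a line, values as JSON. carry_out: Moves the arm, as the interface text tells. Its arguments: {"type":"object","properties":{"rows":{"type":"array"},"newtons":{"type":"number"}},"required":["rows"]}

```bash
mkdir -p pics; python3 - <<'E'
from plant import bot
import cv2,numpy as np
s=bot.state();print(s['time'],s['tool_pos'],s['tool_rot'],s['ft_force'],s['grip_width'])
for n in('scene','top'):
    cv2.imwrite(f'pics/{n}0.png',bot.grab_frame(n));m=bot.camera_model(n)
    R=cv2.Rodrigues(np.array(m['rvec'],float))[0];print(n,np.array(m['camera_matrix']).tolist(),(-R.T@np.array(m['tvec']).ravel()).round(3),R.round(2).tolist())
print(bot.camera_model('wrist'))
E
```

```text
0.0 [ 0.14646449 -0.60710378  0.23880213] [[ 9.72093005e-01  2.34595297e-01 -4.85633006e-04]
 [ 2.34595775e-01 -9.72091766e-01  1.55557196e-03]
 [-1.07149980e-04 -1.62608808e-03 -9.99998672e-01]] [-0.4103984   0.37533738  0.10658423] 0.0875821931020348
scene [[472.74186691343573, 0.0, 323.80749582316633], [0.0, 472.74186691343573, 236.1334657868103], [0.0, 0.0, 1.0]] [0.175 0.477 0.726] [[-0.9, -0.44, 0.0], [-0.32, 0.65, -0.69], [0.3, -0.62, -0.73]]
top [[487.86995667595687, 0.0, 322.2758006412785], [0.0, 487.86995667595687, 236.4987553982944], [0.0, 0.0, 1.0]] [ 0.295 -0.07   0.944] [[-0.01, -1.0, -0.04], [-0.99, 0.01, -0.15], [0.15, 0.04, -0.99]]
{'camera_matrix': array([[371.64829954,   0.        , 321.67936269],
       [  0.        , 371.64829954, 240.62854074],
       [  0.        ,   0.        ,   1.        ]]), 'hand_eye': array([[ 7.90559194e-04, -9.57094287e-01, -2.89775604e-01,
         8.03558136e-02],
       [ 9.99999678e-01,  7.17503715e-04,  3.58347051e-04,
        -9.09483466e-04],
       [-1.35056843e-04, -2.89775795e-01,  9.57094546e-01,
        -1.44432542e-01],
       [ 0.00000000e+00,  0.00000000e+00,  0.00000000e+00,
         1.00000000e+00]])}
```

View pics/scene0.png

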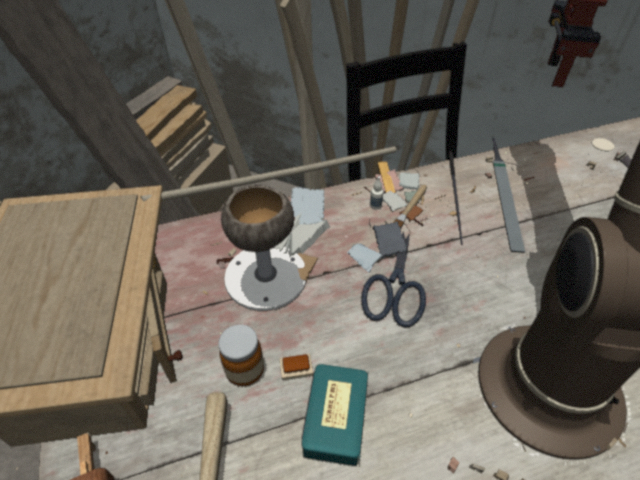

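View pics/top0.png

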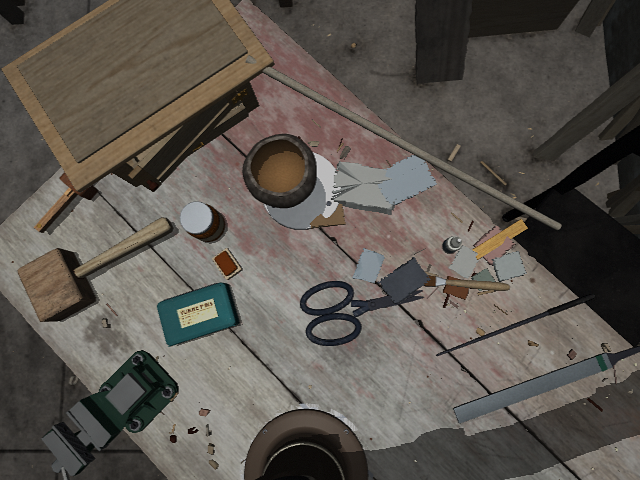

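The scene view shows the bowl at about (257,218), the foot at (265,277) and the jar at (242,354). The top view shows the bowl at (280,171), with the foot partly hidden behind it at (300,193).

```bash
cat > h.py <<'E'
import cv2,numpy as np
from plant import bot
def cast(n,px,z):
    m=bot.camera_model(n);R=cv2.Rodrigues(np.array(m['rvec'],float))[0];t=np.array(m['tvec']).ravel()
    p=cv2.undistortPoints(np.array(px,float).reshape(-1,1,2),np.array(m['camera_matrix']),None).reshape(-1,2)
    d=np.c_[p,np.ones(len(p))]@R;c=-R.T@t
    return (c+d*((z-c[2])/d[:,2])[:,None])[:,:2]
def circ(P,r=None):
    from scipy.optimize import least_squares
    x0=np.r_[P.mean(0),r or .06]
    f=lambda x:np.hypot(*(P-x[:2]).T)-(r or x[2])
    s=least_squares(f,x0,loss='soft_l1',f_scale=.002);return s.x.round(4),np.abs(f(s.x)).mean().round(4)
E
python3 - <<'E'
from h import *
a=cv2.imread('pics/scene0.png')[175:315,205:325];b=cv2.imread('pics/top0.png')[120:240,225:365]
cv2.imwrite('pics/crop0.png',np.hstack([cv2.resize(a,(400,467),interpolation=2),cv2.resize(cv2.copyMakeBorder(b,0,20,0,0,0),(400,457),interpolation=2)[:467] if 0 else cv2.resize(cv2.copyMakeBorder(b,0,43,0,0,0),(400,467),interpolation=2)]))
for n in('scene','top'):
    im=cv2.imread(f'pics/{n}0.png');hsv=cv2.cvtColor(im,cv2.COLOR_BGR2HSV)
    for p in {'scene':[(240,285),(285,262),(232,230),(257,240),(257,210)],'top':[(290,213),(325,185),(250,170),(280,200),(280,165),(280,147)]}[n]: print(n,p,hsv[p[1],p[0]])
E
```

```text
scene (240, 285) [ 20   8 195]
scene (285, 262) [ 75   3 146]
scene (232, 230) [17 30 77]
scene (257, 240) [26 35 51]
scene (257, 210) [ 17 124 123]
top (290, 213) [110  13 122]
top (325, 185) [  0   1 188]
top (250, 170) [12 45 73]
top (280, 200) [15 33 46]
top (280, 165) [ 16 139 110]
top (280, 147) [ 16 137  41]
```

View pics/crop0.png

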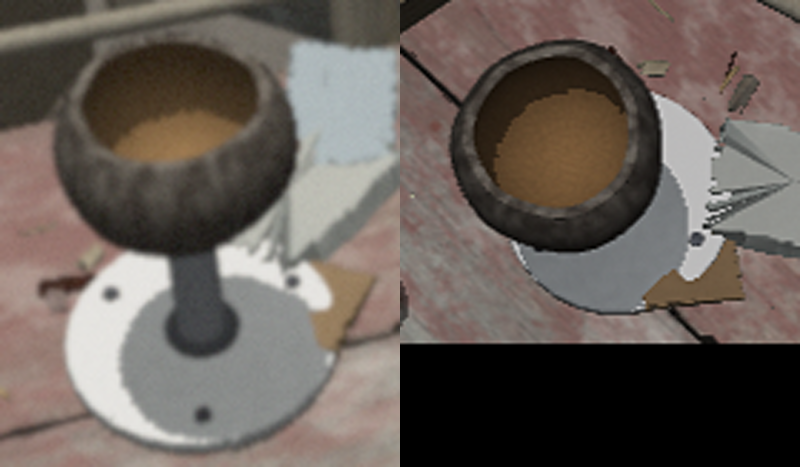

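The crops show the foot rim clear of the bowl, with three bolt holes at (110,293), (292,282) and (203,414) in the scene crop. The bowl's opening stands out by its saturation.

```bash
python3 - <<'E'
from h import *
S=lambda P:np.array(P)/3.3333+[205,175]
T=lambda P:np.array(P)/2.857+[225,120]
h=cast('scene',S([(110,293),(292,282),(203,414)]),.012)
c,r=cv2.minEnclosingCircle(h.astype(np.float32));print('holes',h.round(4).tolist(),h.mean(0).round(4),[np.linalg.norm(h[i]-h[i-1]).round(4) for i in range(3)])
fs=cast('scene',S([(66,335),(72,302),(90,275),(115,260),(325,290),(80,380),(110,415),(333,350),(315,385)]),.010)
ft=cast('top',T([(115,240),(130,265),(160,290),(195,305),(270,97),(300,115),(316,140)]),.010)
for P in(fs,ft,np.r_[fs,ft]): print('foot',circ(P),circ(P,.08))
for n,roi in(('scene',(215,180,80,60)),('top',(235,125,90,85))):
    im=cv2.imread(f'pics/{n}0.png');x,y,w,h=roi;hs=cv2.cvtColor(im,cv2.COLOR_BGR2HSV)[y:y+h,x:x+w]
    m=((hs[...,1]>80)&(hs[...,0]>10)).astype(np.uint8);m=cv2.morphologyEx(m,cv2.MORPH_OPEN,np.ones((3,3)))
    cs=max(cv2.findContours(m,0,cv2.CHAIN_APPROX_NONE)[0],key=cv2.contourArea);hu=cv2.convexHull(cs).reshape(-1,2)+[x,y]
    e=cv2.fitEllipse(hu.astype(np.float32));print(n,'opening',e,circ(cast(n,hu,.213)))
# outer silhouettes from crops, z .1775
print('sil scene',circ(cast('scene',S([(56,150),(58,120),(70,90),(292,150),(293,120),(280,90),(100,230),(150,252),(200,253),(250,232)]),.1775)))
print('sil top',circ(cast('top',T([(51,140),(60,190),(90,225),(130,247),(175,250),(225,225),(260,170),(258,120),(235,75),(190,45),(140,42),(80,80)]),.1775)))
j=cast('top',[(197,218),(203,222)],.0);print('jar',cast('top',[(197,218)],.09),cast('scene',[(239,342)],.09),'bottle',cast('top',[(452,243)],.08),'rosin',cast('top',[(227,263)],.022),'cab corner',cast('top',[(272,65),(80,190)],.205),'pole',cast('top',[(268,70)],.19))
E
```

```text
holes [[0.5919, 0.0088], [0.4991, -0.046], [0.4973, 0.0602]] [0.5294 0.0077] [np.float64(0.1076), np.float64(0.1078), np.float64(0.1062)]
foot (array([0.5311, 0.0055, 0.0784]), np.float64(0.0014)) (array([0.5312, 0.0039, 0.08  ]), np.float64(0.0017))
foot (array([0.5328, 0.0032, 0.0781]), np.float64(0.0005)) (array([0.5337, 0.0034, 0.08  ]), np.float64(0.0018))
foot (array([0.5325, 0.0036, 0.0783]), np.float64(0.0013)) (array([0.5319, 0.0026, 0.08  ]), np.float64(0.0018))
scene opening ((255.33827209472656, 205.39015197753906), (35.48483657836914, 51.774017333984375), 83.03227233886719) (array([0.5164, 0.0261, 0.0413]), np.float64(0.0007))
top opening ((277.91961669921875, 165.86639404296875), (52.458763122558594, 54.31190490722656), 70.7196044921875) (array([0.5177, 0.0243, 0.0423]), np.float64(0.0004))
sil scene (array([0.5165, 0.027 , 0.0652]), np.float64(0.0039))
sil top (array([0.5199, 0.0254, 0.0608]), np.float64(0.0008))
jar [[0.46084127 0.18574077]] [[0.45792672 0.1927987 ]] bottle [[ 0.41036001 -0.26867259]] rosin [[0.38565739 0.14562695]] cab corner [[0.68942952 0.03565731]
 [0.48665075 0.33994022]] pole [[0.68879448 0.04439812]]
```

The stand measures about (0.5305, 0.0055) and the bowl about (0.517, 0.025). That is a 24 mm offset, which fits the stated range. I will shut the hand, turn it so tool y points along the push direction (0.57, -0.82), rise, and go round to the overhanging side.

>>> carry_out([
  [0,0,-0.02,-7,-1],
  [0,0,-0.02,-7,-1],
  [0,0,-0.02,-7,-1],
  [0.02,-0.008,0,0,-1],
  [0.033,-0.013,0,0,-1],
  [0.033,-0.013,0,0,-1],
  [0.033,-0.013,0,0,-1],
  [0.033,-0.013,0,0,-1],
  [0.033,-0.013,0,0,-1],
  [0.033,-0.013,0,0,-1],
])

```text
time: 0.93
tool_pos: [0.2778, -0.4113, 0.2994]
tool_rot: [[0.823, 0.567, -0.0], [0.567, -0.823, 0.0], [-0.0, -0.0, -1.0]]
ft_force: [0.3, -0.2, -0.5]
grip_width: 0.0244
grip_force: 0.0
```

>>> carry_out([
  [0.033,-0.013,0,0,-1],
  [0.033,-0.013,0,0,-1],
  [0.033,-0.013,0,0,-1],
  [0.033,-0.013,0,0,-1],
  [0.033,-0.013,0,0,-1],
  [0.0,0,0,0,-1],
])

```text
time: 1.43
tool_pos: [0.3799, -0.2597, 0.2998]
tool_rot: [[0.819, 0.574, 0.002], [0.574, -0.819, 0.002], [0.002, -0.001, -1.0]]
ft_force: [-0.1, 0.2, -1.1]
grip_width: 0.0007
grip_force: 0.0
```

>>> carry_out([
  [0.0276,-0.0253,0,0,-1],
  [0.0276,-0.0253,0,0,-1],
  [0.0276,-0.0253,0,0,-1],
  [0.0276,-0.0253,0,0,-1],
  [0.0276,-0.0253,0,0,-1],
  [0.0276,-0.0253,0,0,-1],
  [0.0276,-0.0253,0,0,-1],
  [0.0276,-0.0253,0,0,-1],
  [0.0276,-0.0253,0,0,-1],
  [0.0276,-0.0253,0,0,-1],
])

```text
time: 2.27
tool_pos: [0.46, 0.1004, 0.2996]
tool_rot: [[0.824, 0.567, 0.0], [0.567, -0.824, -0.0], [-0.0, 0.0, -1.0]]
ft_force: [0.7, -0.4, -0.3]
grip_width: 0.0001
grip_force: 0.0
```

>>> carry_out([
  [0,0,0,0,-1],
  [0,0,0,0,-1],
  [0,0,0,0,-1],
])

```text
time: 2.52
tool_pos: [0.4598, 0.0983, 0.2992]
tool_rot: [[0.823, 0.568, -0.001], [0.568, -0.823, -0.001], [-0.001, -0.0, -1.0]]
ft_force: [0.3, -1.2, -0.3]
grip_width: 0.0001
grip_force: 0.0
```

```bash
python3 - <<'E'
from h import *
s=bot.state();print(s['tool_pos'],s['q'],s['ft_force'])
im=bot.grab_frame('wrist');t=bot.grab_frame('top')[80:320,170:490]
cv2.imwrite('pics/w1.png',np.vstack([cv2.resize(im,(400,300)),cv2.resize(t,(400,300))]))
cv2.imwrite('pics/wrist1.png',im)
E
```

```text
[0.45981648 0.0982937  0.29917758] [ 19.67290089   9.09873203 -41.77481651 105.06065594   6.51261686
  68.32706091 -79.58455108] [ 0.30737498 -1.23531559 -0.26251313]
```

View pics/w1.png

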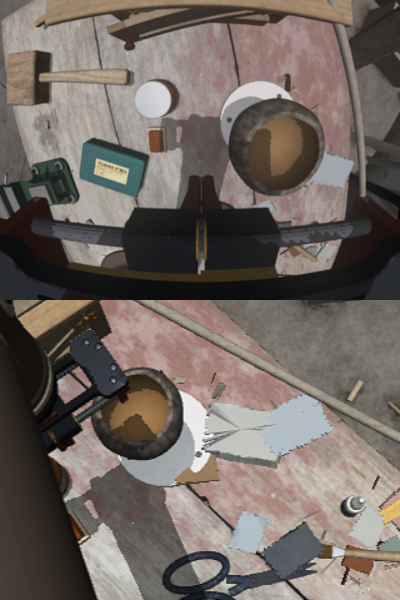

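The wrist view shows the bowl opening around (442,233) full scale, unobstructed, with the fingers beside it. I'll use it to cross-check the bowl position in the arm's own frame.

```bash
cat >> h.py <<'E'
def wcast(px,z,pos,rot):
    m=bot.camera_model('wrist');K=np.array(m['camera_matrix']);H=np.array(m['hand_eye']);d=(np.array(px,float).reshape(-1,2)-K[:2,2])/K[0,0]
    th=np.hypot(*d.T);v=np.c_[d/th[:,None]*np.sin(th)[:,None],np.cos(th)]
    c=pos+rot@H[:3,3];w=v@(rot@H[:3,:3]).T
    return (c+w*((z-c[2])/w[:,2])[:,None])[:,:2]
def opening(im,roi):
    x,y,w,h=roi;hs=cv2.cvtColor(im,cv2.COLOR_BGR2HSV)[y:y+h,x:x+w]
    m=((hs[...,1]>80)&(hs[...,0]>10)).astype(np.uint8);m=cv2.morphologyEx(m,cv2.MORPH_OPEN,np.ones((3,3)))
    cs=max(cv2.findContours(m,0,cv2.CHAIN_APPROX_NONE)[0],key=cv2.contourArea);return cv2.convexHull(cs).reshape(-1,2)+[x,y]
E
python3 - <<'E'
from h import *
im=cv2.imread('pics/wrist1.png');s=bot.state();p,r=s['tool_pos'],s['tool_rot']
hu=opening(im,(365,155,160,155))
print(cv2.boundingRect(hu),circ(wcast(hu,.213,p,r)))
# foot: white-ish mask by picked region
hs=cv2.cvtColor(im,cv2.COLOR_BGR2HSV)[120:220,335:480]
m=((hs[...,1]<25)&(hs[...,2]>120)).astype(np.uint8);n,l,st,c=cv2.connectedComponentsWithStats(m);print(st[1:][st[1:,4]>50])
c=np.vstack([im[100:260,320:540]]);cv2.imwrite('pics/wc.png',cv2.resize(c,(770,560),interpolation=2))
E
```

```text
(397, 187, 111, 116) (array([0.5166, 0.0261, 0.0416]), np.float64(0.0008))
[[  17    9  117   91 3858]
 [   1   28   18   16   89]]
```

View pics/wc.png

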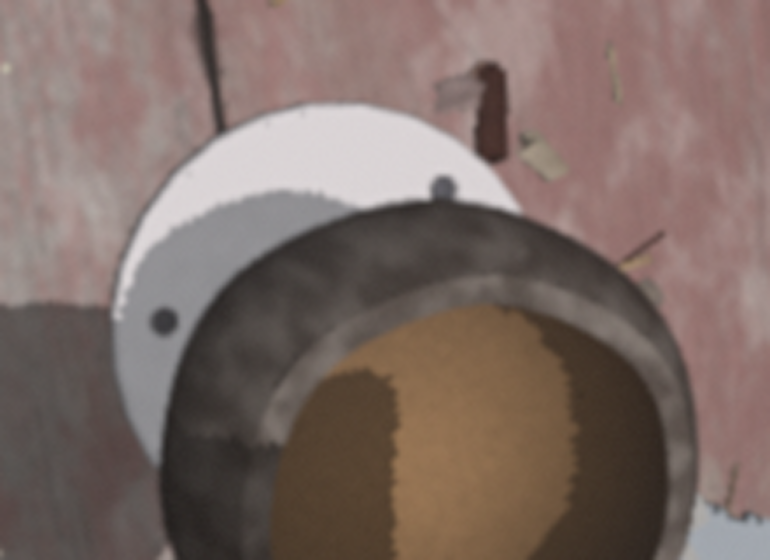

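The crop shows the foot's outer arc from (150,455) over (320,102) to (515,205), and holes at (443,187) and (164,321).

```bash
python3 - <<'E'
from h import *
s=bot.state();p,r=s['tool_pos'],s['tool_rot'];W=lambda P:np.array(P)/3.5+[320,100]
P=wcast(W([(116,340),(126,270),(160,195),(220,135),(290,106),(350,103),(430,123),(490,165),(515,205),(122,390),(150,455)]),.012,p,r)
h=wcast(W([(443,187),(164,321)]),.012,p,r)
print(circ(P),circ(P,.08),h.round(4).tolist(),np.linalg.norm(h[0]-h[1]))
d=h[1]-h[0];m=h.mean(0);n=np.array([d[1],-d[0]])/np.linalg.norm(d);k=np.linalg.norm(d)/2/3**.5;print(m+n*k,m-n*k)
E
```

```text
(array([0.531 , 0.0073, 0.0783]), np.float64(0.0005)) (array([0.5304, 0.0051, 0.08  ]), np.float64(0.0009)) [[0.5927, 0.0077], [0.498, 0.0594]] 0.10782140503342273
[0.5602706  0.06087901] [0.53044163 0.00624034]
```

The stand is at about (0.531, 0.006) and the offset lies along tool y. I'll shift 5.5 mm in x, back off 15 mm and descend to TCP z of about 0.178, which should bring contact at half height.

>>> carry_out([
  [0.0055,-0.015,0,0,-1],
  [0,0,0.02,0,-1],
  [0,0,0.025,0,-1],
  [0,0,0.025,0,-1],
  [0,0,0.025,0,-1],
  [0,0,0.018,0,-1],
  [0,0,0.008,0,-1],
  [0,0,0,0,-1],
  [0,0,0,0,-1],
  [0,0,0,0,-1],
])

```text
time: 3.45
tool_pos: [0.4569, 0.1144, 0.1798]
tool_rot: [[0.824, 0.567, 0.002], [0.567, -0.824, 0.0], [0.002, 0.001, -1.0]]
ft_force: [0.4, -0.1, -0.4]
grip_width: 0.0004
grip_force: 0.0
```

>>> carry_out([
  [0,0.006,0,0,-1],
  [0,0.006,0,0,-1],
  [0,0.006,0,0,-1],
  [0,0.004,0,0,-1],
  [0,0.003,0,0,-1],
  [0,0.002,0,0,-1],
  [0,0,0,0,-1],
  [0,0,0,0,-1],
  [0,0,0,0,-1],
])

```text
time: 4.2
tool_pos: [0.4712, 0.0925, 0.1786]
tool_rot: [[0.823, 0.568, -0.0], [0.568, -0.823, 0.0], [-0.0, -0.0, -1.0]]
ft_force: [0.1, 0.1, -0.4]
grip_width: 0.0005
grip_force: 0.0
```

>>> carry_out([
  [0,0.001,0,0,-1],
  [0,0.001,0,0,-1],
  [0,0.001,0,0,-1],
  [0,0.001,0,0,-1],
  [0,0.001,0,0,-1],
  [0,0.001,0,0,-1],
])

```text
time: 4.7
tool_pos: [0.4748, 0.0872, 0.1786]
tool_rot: [[0.823, 0.567, -0.0], [0.567, -0.823, -0.0], [-0.0, 0.0, -1.0]]
ft_force: [0.4, -0.5, 0.9]
grip_width: 0.0008
grip_force: 0.0
```

>>> carry_out([
  [0,0.001,0,0,-1],
  [0,0.001,0,0,-1],
  [0,0.001,0,0,-1],
])

```text
time: 4.95
tool_pos: [0.4765, 0.0848, 0.1786]
tool_rot: [[0.823, 0.567, -0.0], [0.567, -0.823, -0.0], [-0.0, 0.0, -1.0]]
ft_force: [0.3, -0.1, -0.2]
grip_width: 0.0008
grip_force: 0.0
```

>>> carry_out([
  [0,0.001,0,0,-1],
  [0,0.001,0,0,-1],
  [0,0.001,0,0,-1],
])

```text
time: 5.2
tool_pos: [0.4782, 0.0823, 0.1786]
tool_rot: [[0.823, 0.567, -0.0], [0.567, -0.823, -0.0], [-0.0, -0.0, -1.0]]
ft_force: [-0.5, 0.7, -0.4]
grip_width: 0.0005
grip_force: 0.6
```

>>> carry_out([
  [0,0.001,0,0,-1],
  [0,0.001,0,0,-1],
  [0,0.001,0,0,-1],
  [0,0.001,0,0,-1],
  [0,0.001,0,0,-1],
])

```text
time: 5.62
tool_pos: [0.481, 0.0784, 0.1787]
tool_rot: [[0.823, 0.568, 0.0], [0.568, -0.823, 0.0], [0.0, -0.0, -1.0]]
ft_force: [-1.0, 1.2, 0.6]
grip_width: 0.0007
grip_force: 0.9
```

>>> carry_out([
  [0,0.001,0,0,-1],
  [0,0.001,0,0,-1],
  [0,0.001,0,0,-1],
  [0,0.001,0,0,-1],
  [0,0.001,0,0,-1],
  [0,0,0,0,-1],
])

```text
time: 6.12
tool_pos: [0.484, 0.0739, 0.1786]
tool_rot: [[0.824, 0.567, 0.0], [0.567, -0.824, -0.0], [-0.0, 0.0, -1.0]]
ft_force: [-0.3, 1.4, -0.2]
grip_width: 0.0002
grip_force: 0.6
```

```bash
python3 - <<'E'
from h import *
s=bot.state();p,r=s['tool_pos'],s['tool_rot'];w=bot.grab_frame('wrist');sc=bot.grab_frame('scene')
cv2.imwrite('pics/w2.png',np.hstack([cv2.resize(w,(400,300)),cv2.resize(sc[130:310,140:380],(400,300))]));cv2.imwrite('pics/wrist2.png',w)
hu=opening(sc,(215,180,80,60));print(cv2.boundingRect(hu),circ(cast('scene',hu,.213)),p)
E
```

```text
(276, 191, 6, 18) (array([0.5082, 0.0096, 0.028 ]), np.float64(0.0015)) [0.48399356 0.07390096 0.17862589]
```

View pics/w2.png

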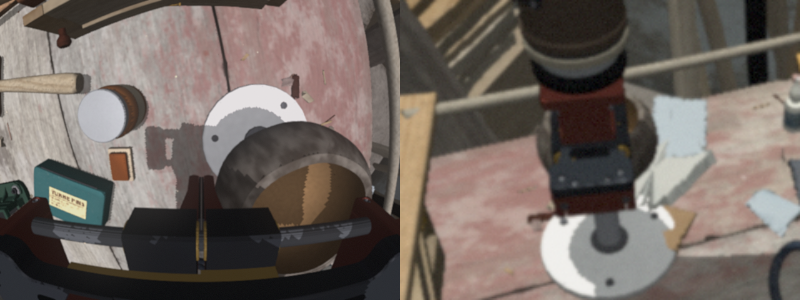

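The scene view is blocked by the hand. The wrist view shows the bowl upright, with the opening's upper arc visible from about (405,330) over (500,260) to (580,310). I'll fit that arc with the known 41.6 mm radius.

```bash
cat >> h.py <<'E'
def warc(im,p,r,x0,x1,y0,y1):
    hs=cv2.cvtColor(im,cv2.COLOR_BGR2HSV)[y0:y1,x0:x1];m=((hs[...,1]>80)&(hs[...,0]>10)).astype(np.uint8);m=cv2.morphologyEx(m,cv2.MORPH_OPEN,np.ones((3,3)))
    n,l,st,_=cv2.connectedComponentsWithStats(m);m=l==1+st[1:,4].argmax()
    xs=np.where(m.any(0))[0];P=np.c_[xs+x0,m.argmax(0)[xs]+y0];print(P[::20].tolist());return wcast(P,.213,p,r)
E
python3 - <<'E'
from h import *
s=bot.state();p,r=s['tool_pos'],s['tool_rot']
P=warc(cv2.imread('pics/wrist2.png'),p,r,405,590,225,420);print(circ(P,.0416),circ(P))
c=circ(P,.0416)[0][:2];d=c-p[:2];print('tool xy to bowl',d@r[:2,0],d@r[:2,1],'remain',(np.array([.5308,.0058])-c)@r[:2,:2])
E
```

```text
[[405, 328], [425, 302], [445, 286], [465, 276], [485, 268], [505, 262], [525, 261], [545, 266], [565, 277]]
(array([0.5207, 0.018 , 0.0416]), np.float64(0.0005)) (array([0.5173, 0.0149, 0.0458]), np.float64(0.0002))
tool xy to bowl -0.0014641107246537142 0.06693023118971583 remain [0.00139778 0.01577644]
```

>>> carry_out([
  [0,0.001,0,0,-1],
  [0,0.001,0,0,-1],
  [0,0.001,0,0,-1],
  [0,0.001,0,0,-1],
  [0,0.001,0,0,-1],
  [0,0.001,0,0,-1],
  [0,0.001,0,0,-1],
])

```text
time: 6.8
tool_pos: [0.4879, 0.0683, 0.1786]
tool_rot: [[0.823, 0.567, -0.0], [0.567, -0.823, -0.0], [-0.0, 0.0, -1.0]]
ft_force: [-0.9, 1.2, 0.2]
grip_width: 0.0006
grip_force: 0.9
```

>>> carry_out([
  [0,0.001,0,0,-1],
  [0,0.001,0,0,-1],
  [0,0.001,0,0,-1],
  [0,0.001,0,0,-1],
  [0,0.001,0,0,-1],
  [0,0.001,0,0,-1],
  [0,0.001,0,0,-1],
  [0,0,0,0,-1],
  [0,0,0,0,-1],
])

```text
time: 7.55
tool_pos: [0.4919, 0.0624, 0.1786]
tool_rot: [[0.824, 0.567, 0.0], [0.567, -0.824, -0.0], [-0.0, 0.0, -1.0]]
ft_force: [-0.8, 0.8, 0.6]
grip_width: 0.0004
grip_force: 0.4
```

>>> carry_out([
  [0,-0.003,0,0,-1],
  [0,-0.01,0,0,-1],
  [0,-0.015,0,0,-1],
  [0,-0.01,-0.02,0,-1],
  [0,0,-0.035,0,-1],
  [0,0,-0.035,0,-1],
  [0,0,-0.03,0,-1],
  [0,0,0,0,-1],
  [0,0,0,0,-1],
  [0,0,0,0,-1],
])

```text
time: 8.38
tool_pos: [0.4697, 0.094, 0.2981]
tool_rot: [[0.823, 0.568, -0.0], [0.568, -0.823, -0.001], [-0.001, 0.0, -1.0]]
ft_force: [0.6, -0.0, -0.5]
grip_width: 0.0004
grip_force: 0.0
```

```bash
python3 - <<'E'
from h import *
s=bot.state();p,r=s['tool_pos'],s['tool_rot'];w=bot.grab_frame('wrist');t=bot.grab_frame('top')
cv2.imwrite('pics/wrist3.png',w);cv2.imwrite('pics/top3.png',t)
cv2.imwrite('pics/w3.png',np.hstack([cv2.resize(w[80:320,300:620],(400,300)),cv2.resize(t[100:250,200:400],(400,300))]))
print(s['time'],p)
for n,f,h in(('w',lambda h:wcast(h,.213,p,r),opening(w,(365,120,230,210))),('t',lambda h:cast('top',h,.213),opening(t,(235,125,90,85)))):
    print(n,cv2.boundingRect(h),circ(f(h)))
E
```

```text
8.3833 [0.46966177 0.09399027 0.29805307]
w (418, 200, 108, 113) (array([0.5281, 0.0064, 0.0415]), np.float64(0.001))
t (264, 132, 54, 53) (array([0.5293, 0.0034, 0.0424]), np.float64(0.0005))
```

View pics/w3.png

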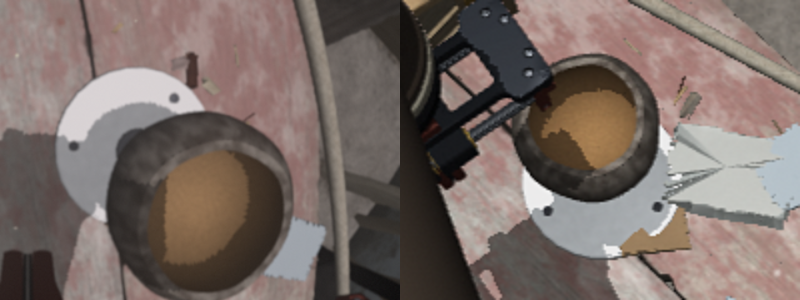

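The bowl now sits about 3 mm from the stand centre by both cameras, upright. I'll take the hand clear and confirm with unobstructed views.

>>> carry_out([
  [-0.02,-0.02,0,0,-1],
  [-0.025,-0.01,-0.01,0,-1],
  [-0.025,0.01,-0.01,0,-1],
  [-0.025,0.02,0,0,-1],
  [-0.025,0.025,0,0,-1],
  [-0.025,0.025,0,0,-1],
  [-0.025,0.025,0,0,-1],
  [-0.025,0.025,0,0,-1],
  [-0.025,0.025,0,0,-1],
  [-0.025,0.025,0,0,-1],
])

```text
time: 9.32
tool_pos: [0.3524, -0.17, 0.3176]
tool_rot: [[0.824, 0.567, -0.002], [0.567, -0.824, 0.001], [-0.001, -0.001, -1.0]]
ft_force: [1.1, -0.7, 0.2]
grip_width: 0.0004
grip_force: 0.0
```

>>> carry_out([
  [-0.025,0.025,0,0,-1],
  [-0.025,0.025,0,0,-1],
  [-0.025,0.025,0,0,-1],
  [-0.025,0.025,0,0,-1],
  [-0.025,0.025,0,0,-1],
  [-0.025,0.025,0,0,-1],
  [0,0,0,0,-1],
  [0,0,0,0,-1],
  [0,0,0,0,-1],
])

```text
time: 10.07
tool_pos: [0.3152, -0.3763, 0.3174]
tool_rot: [[0.823, 0.568, -0.002], [0.568, -0.823, 0.002], [0.0, -0.003, -1.0]]
ft_force: [0.6, -0.2, -0.2]
grip_width: 0.0007
grip_force: 0.0
```

```bash
python3 - <<'E'
from h import *
s=bot.state();sc=bot.grab_frame('scene');t=bot.grab_frame('top');print(s['time'],s['tool_pos'])
cv2.imwrite('pics/w4.png',np.hstack([cv2.resize(sc[165:315,180:380],(400,300),interpolation=2),cv2.resize(t[110:260,200:400],(400,300),interpolation=2)]))
for n,im,roi in(('scene',sc,(215,180,100,70)),('top',t,(235,125,100,90))):
    h=opening(im,roi);print(n,cv2.boundingRect(h),circ(cast(n,h,.213)))
E
```

```text
10.0667 [ 0.31518211 -0.37630804  0.31735876]
scene (232, 180, 50, 33) (array([0.5277, 0.0051, 0.0411]), np.float64(0.0006))
top (264, 132, 54, 53) (array([0.5292, 0.0031, 0.0423]), np.float64(0.0005))
```

View pics/w4.png

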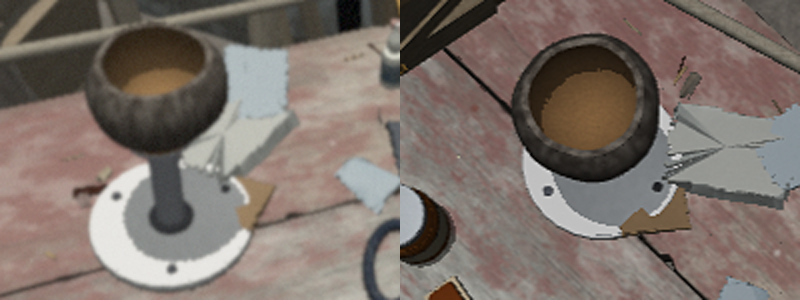

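Both clear views show the bowl upright on the pad, at about (0.528–0.529, 0.003–0.005). The foot holes are visible in the top crop at (548,190) and (657,186). I'll do one last check of the stand centre from those holes, in the same camera.

```bash
python3 - <<'E'
from h import *
h=cast('top',[(200+148/2,110+190/2),(200+257/2,110+186/2)],.012);d=h[1]-h[0];m=h.mean(0);n=np.array([d[1],-d[0]])/np.linalg.norm(d);k=np.linalg.norm(d)/2/3**.5
c=[m+n*k,m-n*k];print(np.linalg.norm(d),c)
e=min(np.linalg.norm(x-[.5292,.0031]) for x in c);print(e)
if e<.0045: print(bot.job_done())
E
```

```text
0.10683099372871764 [array([0.46970574, 0.00344809]), array([0.5313722 , 0.00468732])]
0.0026903580914547478
the job is handed in; nothing more can be done
None
```

The sound box is upright on the pad, about 3 mm from its centre by my camera measurements (limit 7 mm); the hand is clear and the job is handed in, though no verdict came back.

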